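# Rock a plug-in relay out of its socket by handlamp light

### The arm

A 6-joint arm with a two-finger parallel gripper is mounted at the origin on the work surface. World frame = base frame: x ahead of the robot, y to its left, z up, the work surface at z = 0. Lengths are in m, angles in degrees, forces in N, time in s.
With the tool pointing down it reaches from about 0.4 to 0.825 m from the base axis. Payload 7 kg.
Tool frame: the origin (TCP) lies at the centre of the arm's flange, where the gripper is bolted on; the fingertips stand 178 mm ahead of it and the grasp point (between the pads) lies 159 mm ahead of it (tip_reach is the distance from the TCP to the fingertips, in m); z points along the fingers, y is the line along which they close (so a half turn about z gives the same grasp; the last joint's range is limited). The gripper opens to 88 mm and grips with 3 to 60 N. Pads are 19 mm wide; open, the fingers measure 130 mm over their backs; the gripper's body (78 mm by 193 mm) begins 47 mm behind the grasp point.
Start: joints at [80.621, 20.546, 0.682, 0, -70.136, -16.507], TCP at [0.295, 0.607, 0.405] pointing down, gripper open.
Joint ranges: [-176.03, 176.03], [-82.01, 121.73], [-58.28, 71.71], [-173.87, 95.51], [-174.79, -0.11], [-173.66, 173.66]. Speed limits (degrees/s): [136.94, 136.94, 172.46, 180, 180, 180].

### API

Orientations are given as [roll, pitch, yaw] about the fixed x, y, z axes, in that order (R = Rz(yaw) Ry(pitch) Rx(roll)).
In Python, from plant import * gives the robot as it stands.
- The arm moves only by the shell command python3 -m handwheel 'ROWS'. ROWS is JSON, a list of rows, each a list of 7 numbers: the opening, from -1 (shut) to 1 (fully open), then the shift along the tool's x, y, z as a fraction of full scale, then the turn, a rotation vector about the tool's x, y, z as a fraction of full scale. A call has 1 to 5 rows; each row shifts and turns the commanded pose from where the row before left it, along the tool's axes as they then stand; what a row does not reach is not made up. Full scale, the value 1, is 0.025 m for a shift and 6 degrees for a turn. A row lasts 1/8 s, in which the tool goes at most 62.5 mm and 10.7 degrees, less where a joint would pass 70% of its speed; a pose out of reach is approached as far as the arm can. A call with a number of a shift or a turn outside -1 to 1 is refused whole. A call with a gripper value outside its range is refused whole. The fingers move at their own pace and stop on an object; the grip force is fixed at half the most. Time passes only in rows, so rows that do not move let the fingers close. It gives the time, the measured TCP pose, the force, the opening and the grip force at its end, in the units of the state.
- get_obs(): the state, without advancing time (a new reading comes with each control period).
- snapshot(name): name is "scene" or "top" or "wrist"; returns a dict with "color" (420x560x3 uint8, red, green, blue), "fx", "fy", "cx", "cy" (pixels), "R" (3x3) and "t" (3): a world point X has camera coordinates R X + t; the wrist camera has in their place "tool_from_camera" (4x4, takes a point from camera to tool coordinates, whose origin is the TCP and whose axes are the flange's). Camera axes: x right, y down, z forward; pixel columns grow to the right and rows downward; lengths in m; the calibration is good to about 2 mm. The wrist camera is an equidistant fisheye: a pixel r from the principal point sees the ray r / f radians off the axis. A picture is of the moment at which its call begins: read the wrist's pose just before it. There is no depth.
- close_job(): hands the job in; it is judged then, once.
The state is a dict: "clock": time; "joint_pos": joint angles; "qvel": joint speeds; "tau": joint torques, N m; "tool_pos": TCP position; "orientation": TCP orientation; "force": force on the tool from outside, world axes, zero at the start; "moment": the same for the moment, N m; "opening": finger opening in m; "gripper_force": force on a finger pad.
Only numpy, scipy, OpenCV 4.12 (cv2) and the standard library are available. Lean on these libraries where they do the work, as an engineer would, in place of code of your own. Each camera call takes 0.05 s, during which the arm holds its last target. There are 200 camera calls.

### The job

Take the yellow handlamp off its charging dock by its handle and set it down gently on the bench right beside the relay tray, lens towards the relay. Then grip the relay and ease it out of its tight socket by rocking it gently from side to side (a small tip each way, never as far as 20 degrees or the blades bend; pulling it straight would only pick up the loose tray), keeping the tray down on the bench where it lies. Finish still holding the relay upright over its socket, its blades a finger's breadth clear of it, and leave the flux tin, solder reel and multimeter alone.

Things in the scene. Friction and masses are not known exactly. Their poses are not given: they have to be found in the camera images.
- tray: Loose aluminium relay tray, 200 mm (x) by 240 mm (y), about 1.7 kg, flat on the bench, rims 12 mm. Origin: centre of its underside, z up. On it: the relay socket (socket); terminal blocks 38 mm high at y -77 to -107 and fuse holders 40 mm high at y +77 to +108 mm (x -24 to +24 mm); a slim steel supply 33 mm high at x +47 to +89, y -85 to +85 mm
- socket (a point): Centre of the grey relay socket's top face, 34 mm above the bench mid-tray, axes as the tray's. The socket is 38 mm wide along y; along x 42 mm, then screw terminals 26 mm high out to x +-38 mm. Sprung contacts grip each blade row with 10 to 15 N of friction, up or down, until it has risen 9 to 10 mm, and give 2 to 3 mm sideways. Two rows hold more than the tray weighs, one row less
- relay: Plug-in relay, 100 g: clear cover 36 x 36 mm with copper coil, blue top, black base. Origin: centre of its seating face, on the socket's top when home, axes then parallel to the tray's. Cover from 4 to 54 mm above it; under the cover a plinth 36 (x) by 23 mm (y), then two blade rows along x, at y -10 and +10 mm, 13 mm long. Rock it to its +y and -y sides, about its x axis
- blades_left (a point): Middle of the blade tips of the row on the relay's +y side, 13 mm under the seating face. Tipping the relay round one row slides the other up by 20 mm x sin(change of tip); it stays where it got to, so tipping back the other way round it walks the relay out
- blades_right (a point): Middle of the blade tips of the row on the relay's -y side (13 mm under the seating face); 13 mm below socket when home
- dock: Grey charging dock fixed to the bench, 86 mm (x) by 116 mm (y). Origin: centre of its underside. The lamp stands in it on a floor 26 mm above the bench, inside a rim 7 mm high with 3 to 4 mm of play; straight up is the way out
- lamp: Yellow rechargeable LED handlamp with black foot and grey handle, about 0.45 kg: foot 64 mm (x) by 92 mm (y), body 50 x 92 mm, 95 mm high, with handle 143 mm. Origin: centre of its underside. The lens (pale panel with LEDs) faces its -x side; ventilation ribs on the +x side
- lamp_handle (a point): Middle of the lamp's handle bar, 135 mm above the lamp's origin. The bar runs along the lamp's y, is 18 mm thick (x) and 16 mm high, 74 mm free between its uprights, with 32 mm of free space under it: pinch it across its thickness from above
- flux_tin: Round yellowish flux tin, 61 mm across, 24 mm high, loose bystander. Origin: centre of its underside
- solder_reel: White solder reel standing on its flange, 54 mm across, 36 mm high, loose bystander. Origin: centre of its underside
- multimeter: Red and black multimeter lying flat, 150 mm (its x) by 75 mm by 31 mm, loose bystander. Origin: centre of its underside
Not all that is in view belongs to the job. Leave any brown look-alike of the lamp alone.

How it is judged (in metres and radians):
On the way, in this order (a step that is already met when the one before it is completed fails the run):
1. the handlamp stands on the bench beside the tray, lens towards the relay, let go and at rest (height (world z) of lamp below 0.004 m and angle between lamp's own z axis and vertical below 0.1 rad and horizontal distance between lamp and socket below 0.27 m and x of socket in the frame of lamp below -0.08 m and y of socket in the frame of lamp between -0.09 and 0.09 m and contact force between lamp and tray below 0.05 N and contact force between lamp and dock below 0.05 N and contact force between the fingers and lamp below 0.05 N and linear speed of lamp below 0.02 m/s), for 0.2 s.
2. the relay, held in the fingers, is tipped at least 3.5 degrees with both blade rows still in the socket (contact force between the fingers and relay above 1 N and angle between relay's own z axis and vertical above 0.06 rad and z of each of blades_left, blades_right in the frame of socket below -0.003 m).
3. the relay is tipped at least 3.5 degrees again with the lower blade row already walked up at least 2 mm and still in the socket (contact force between the fingers and relay above 1 N and angle between relay's own z axis and vertical above 0.06 rad and z of each of blades_left, blades_right in the frame of socket above -0.011 m and z of any of blades_left, blades_right in the frame of socket below -0.003 m).
At the end, for the whole second after the job is handed in: Relay held still, within 11 degrees of upright, 30 mm of the socket axis, both blade rows 3 to 45 mm above the socket, off the tray; tray flat on the bench; lamp let go, upright on the bench clear of dock and tray, within 270 mm of the socket, which is 80 mm or more ahead of it, 90 mm aside at most (all of step 1 and z of blades_left in the frame of socket between 0.003 and 0.045 m and z of blades_right in the frame of socket between 0.003 and 0.045 m and horizontal distance between relay and socket below 0.03 m and angle between relay's own z axis and vertical below 0.2 rad and contact force between the fingers and relay above 1 N and contact force between relay and tray below 0.05 N and linear speed of relay below 0.03 m/s and height (world z) of tray below 0.004 m and angle between tray's own z axis and vertical below 0.03 rad); the arm keeps its last pose, push and grip.
It fails at once if the tray is picked up off the bench (more than 8 mm) or tipped (more than 4.5 degrees) (height (world z) of tray above 0.008 m or angle between tray's own z axis and vertical above 0.08 rad).
It fails at once if the tray is dragged more than 25 mm from where it lay (distance of tray from where it was at the start of the episode above 0.025 m).
It fails at once if the relay is tipped more than 20 degrees with blades still in the socket (bends them) (angle between relay's own z axis and vertical above 0.35 rad and z of any of blades_left, blades_right in the frame of socket below -0.003 m).
It fails at once if the lamp is dropped or knocked over ((distance of lamp from where it was at the start of the episode above 0.03 m and height (world z) of lamp above 0.015 m and contact force between lamp and anything else below 0.01 N) or angle between lamp's own z axis and vertical above 0.8 rad).
It fails at once if a bystander is moved more than 30 mm (distance of any of flux_tin, solder_reel, multimeter from where it was at the start of the episode above 0.03 m).
It also fails if it takes over 58 s, if anything falls off the work surface, if the arm or the gripper's body presses on something with over 40 N, if the wrist force passes 120 N, or if a joint passes its speed limit or range.

## Working session

There is one attempt and no reset: what is moved stays moved. The work goes in short steps, Python scripts to look and compute and a shell command to move; the robot and the scene stay as the last step left them, time stands still between calls to the robot, and variables do not carry over. Pictures are saved under pics/ and viewed, at most 10 in all, crops included, and the job is handed in when it is done.

```bash
mkdir -p pics; ls; cat > h.py <<'E'
from plant import *
import numpy as np, cv2
from scipy.spatial.transform import Rotation as Ro
def snap(n,f=None):
    o=get_obs(); s=snapshot(n); s['o']=o
    if f: cv2.imwrite('pics/'+f,cv2.cvtColor(s['color'],cv2.COLOR_RGB2BGR))
    return s
def ray(s,u,v):
    x,y=(u-s['cx'])/s['fx'],(v-s['cy'])/s['fy']
    if 'tool_from_camera' in s:
        r=np.hypot(x,y); d=np.array([x/r*np.sin(r),y/r*np.sin(r),np.cos(r)]) if r>0 else np.array([0,0,1.])
        T=np.array(s['tool_from_camera']); R=Ro.from_euler('xyz',s['o']['orientation'],degrees=True).as_matrix()
        return R@T[:3,3]+np.array(s['o']['tool_pos']), R@T[:3,:3]@d
    R=np.array(s['R']);return -R.T@np.array(s['t']), R.T@np.array([x,y,1])
def onz(s,u,v,z):
    c,d=ray(s,u,v); return c+d*(z-c[2])/d[2]
E
python3 - <<'E'
from h import *
a=snap('top','top.png');b=snap('scene','scene.png');print(get_obs())
for s in(a,b): print(-np.array(s['R']).T@s['t'],s['fx'],s['cx'],s['cy'])
E
```

```text
pics
{'clock': 0.1, 'joint_pos': array([ 8.06191960e+01,  2.05861748e+01,  6.39792264e-01, -1.75306456e-02,
       -7.01387095e+01, -1.65082947e+01]), 'qvel': array([ 0.10983328, -0.15296909, -0.06354868,  0.03544533, -0.06619876,
        0.00946131]), 'tau': array([-9.89323671e-04, -5.84162378e+01,  2.93752509e+01,  7.01550186e+00,
        1.01575954e-02, -6.23212850e-05]), 'tool_pos': array([0.29463706, 0.60709913, 0.40383574]), 'orientation': array([ 1.79913732e+02, -8.37974931e-03, -2.58950606e+01]), 'force': array([-0.36505108,  0.52709373, -0.62746298]), 'moment': array([ 0.03595554, -0.02063612, -0.04098172]), 'gripper_force': 0.0, 'opening': 0.08757930158578048}
[0.2975708  0.08990187 1.18603571] 510.8385573337947 284.30916462065136 201.5726138502134
[1.06346481 0.49542188 0.98644341] 435.2935561964607 279.9818809288195 213.50406580069185
```

View pics/top.png

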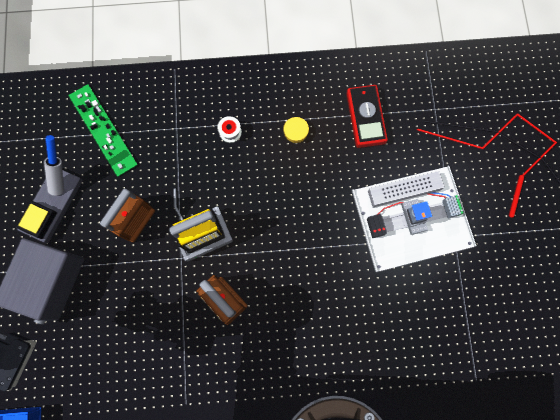

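View pics/scene.png

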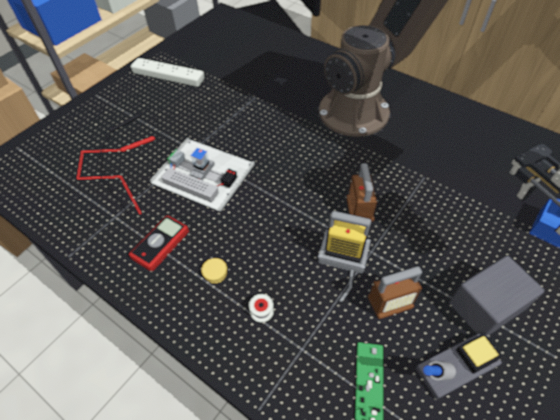

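```bash
python3 - <<'E'
import cv2,numpy as np
a=cv2.imread('pics/top.png');b=cv2.imread('pics/scene.png')
c=[cv2.resize(x,(400,300),interpolation=cv2.INTER_CUBIC) for x in (a[185:275,150:270],a[160:280,340:500],b[195:285,290:410],b[130:220,145:265])]
cv2.imwrite('pics/crop.png',np.vstack([np.hstack(c[:2]),np.hstack(c[2:])]))
E
```

```text
(no output)
```

View pics/crop.png

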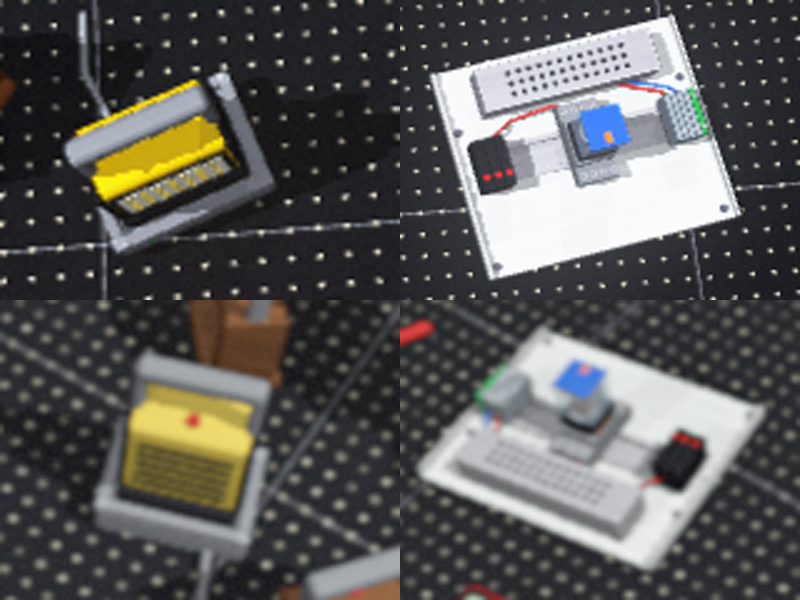

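```bash
python3 - <<'E'
from h import *
a=snap('top');b=snap('scene')
P=[onz(a,u,v,.012) for u,v in [(353.2,190),(448.8,166),(476,244.8),(376,271.2)]]
print('tray',np.round(P,3),np.mean(P,0))
yd=P[0]-P[1]+P[3]-P[2];xd=P[0]-P[3]+P[1]-P[2]
print('yaw',np.degrees(np.arctan2(-yd[0],yd[1])),np.degrees(np.arctan2(xd[1],xd[0])))
f=lambda x,y:(150+x/3.333,185+y/3.333)
g=lambda x,y:(290+x/3.333,195+(y-300)/3.333)
for s,k in((a,[f(75,150),f(210,90)]),(b,[g(145,360),g(268,390)])):
    e=[onz(s,*p,.165) for p in k]; d=e[0]-e[1]; print('handle',np.round(e,3),np.mean(e,0),np.degrees(np.arctan2(d[1],d[0])))
for p in [(120,250),(275,185),(220,75),(110,215)]: print('dock',onz(a,*f(*p),.033).round(3))
h=cv2.cvtColor(a['color'],cv2.COLOR_RGB2HSV)
m=cv2.inRange(h,(100,120,120),(125,255,255));m[:160]=0;m[260:]=0;m[:,:350]=0
c=np.argwhere(m>0).mean(0)[::-1];print('relaytop',c,onz(a,*c,.034+.058))
h=cv2.cvtColor(b['color'],cv2.COLOR_RGB2HSV)
m=cv2.inRange(h,(100,120,100),(125,255,255));m[:140]=0;m[180:]=0;m[:,:180]=0;m[:,230:]=0
c=np.argwhere(m>0).mean(0)[::-1];print('relaytop',c,onz(b,*c,.034+.058))
for n,p,z in(('tin',(296,130),.024),('reel',(229,128),.036),('meter',(366,115),.031),('brown1',(115,205),.14),('brown2',(215,297),.14)):print(n,onz(a,*p,z))
E
```

```text
tray [[ 0.577 -0.095  0.012]
 [ 0.618 -0.33   0.012]
 [ 0.425 -0.364  0.012]
 [ 0.382 -0.127  0.012]] [ 0.50040849 -0.22882149  0.012     ]
yaw 10.028670502423681 9.677211215474731
handle [[0.486 0.302 0.165]
 [0.517 0.219 0.165]] [0.50112648 0.26075639 0.165     ] 110.24230686023239
handle [[0.511 0.227 0.165]
 [0.483 0.31  0.165]] [0.49710976 0.26839486 0.165     ] -71.44286137771695
dock [0.439 0.302 0.033]
dock [0.475 0.195 0.033]
dock [0.555 0.228 0.033]
dock [0.463 0.308 0.033]
relaytop [422.67910448 208.95522388] [ 0.50333241 -0.22947062  0.092     ]
relaytop [198.28       153.93333333] [ 0.50930458 -0.22021318  0.092     ]
tin [0.73256946 0.02814299 0.024     ]
reel [0.74553093 0.18768667 0.036     ]
meter [ 0.75496664 -0.14280978  0.031     ]
brown1 [0.55280282 0.42629433 0.14      ]
brown2 [0.3469761  0.22639563 0.14      ]
```

```bash
H="python3 -m handwheel"
$H '[[1,0.95,0.63,0,0,0,0],[1,0.95,0.63,0,0,0,0],[1,0.95,0.63,0,0,0,0],[1,0.95,0.63,0,0,0,0],[1,0.95,0.63,0,0,0,0]]' >/dev/null
$H '[[1,0.95,0.63,0,0,0,0],[1,0.95,0.63,0,0,0,0],[1,0.95,0.63,0,0,0,0],[1,0.95,0.63,0,0,0,0],[1,0.95,0.63,0,0,0,0]]'
$H '[[1,0.95,0.63,0,0,0,0],[1,0.95,0.63,0,0,0,0],[1,0.95,0.63,0,0,0,0],[1,0.95,0.63,0,0,0,0],[1,0,0,0,0,0,1]]'>/dev/null
$H '[[1,0,0,0,0,0,1],[1,0,0,0,0,0,1],[1,0,0,0,0,0,1],[1,0,0,0,0,0,1],[1,0,0,0,0,0,1]]'
$H '[[1,0,0,0,0,0,1],[1,0,0,0,0,0,0.4],[1,0,0,0,0,0,0]]'
python3 - <<'E'
from h import *
s=snap('wrist','w1.png');print(s['o']['tool_pos'],s['o']['orientation'],s['o']['joint_pos'],s['fx'],s['cx'],s['cy'],np.array(s['tool_from_camera']).round(3))
E
```

```text
clock: 1.45
tool_pos: [0.4404, 0.3599, 0.4048]
orientation: [-180.0, -0.0, -25.9]
force: [0.0, 0.9, -0.2]
opening: 0.0881
gripper_force: 0.0
clock: 2.7
tool_pos: [0.4977, 0.2625, 0.4048]
orientation: [-180.0, 0.0, -62.1]
force: [-0.6, 0.0, 0.6]
opening: 0.0877
gripper_force: 0.0
clock: 3.08
tool_pos: [0.4977, 0.2627, 0.4048]
orientation: [-180.0, 0.0, -70.3]
force: [-0.3, 0.2, 0.1]
opening: 0.0877
gripper_force: 0.0
[0.49767306 0.26273386 0.40476612] [-1.79991127e+02  6.12338959e-03 -7.02932463e+01] [ 4.77567802e+01  1.00146802e+01 -1.37095267e+01 -1.34533011e-03
 -6.62650827e+01 -2.80494856e+01] 325.19226210127806 275.1167597971361 208.13517638833778 [[ 0.001 -0.967 -0.256  0.069]
 [ 1.     0.001  0.001  0.001]
 [-0.    -0.256  0.967  0.02 ]
 [ 0.     0.     0.     1.   ]]
```

View pics/w1.png

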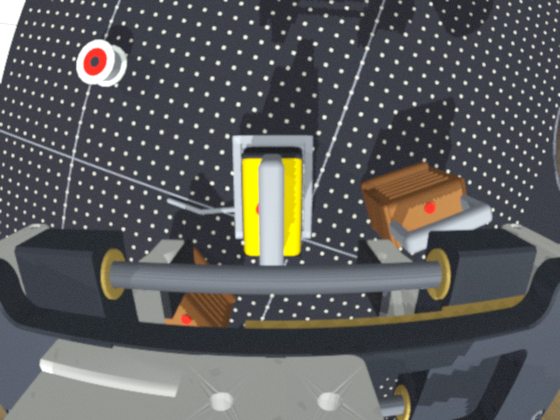

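```bash
python3 - <<'E'
from h import *
s=snap('wrist')
R=Ro.from_euler('xyz',s['o']['orientation'],degrees=True).as_matrix();p=s['o']['tool_pos']
for u,v in[(271.5,157),(271.5,210),(271,262)]:
    w=onz(s,u,v,.168);print(w,R.T@(w-p))
for u,v in[(235,138),(313,138)]:
    w=onz(s,u,v,.033);print('dock far rim',w,R.T@(w-p))
E
```

```text
[0.5147638  0.21941224 0.168     ] [ 0.04671945 -0.00135108  0.23674317]
[0.50245611 0.25383892 0.168     ] [ 0.01015891 -0.00139908  0.23674524]
[0.48965605 0.29085707 0.168     ] [-0.02900706 -0.00185927  0.2367475 ]
dock far rim [0.55563569 0.22638199 0.033     ] [ 0.05397674 -0.04215399  0.37174889]
dock far rim [0.47650052 0.19793064 0.033     ] [0.05401714 0.04194032 0.37173627]
```

```bash
H="python3 -m handwheel"
$H '[[1,0,-0.06,1,0,0,0],[1,0,0,1,0,0,0],[1,0,0,1,0,0,0],[1,0,0,0.4,0,0,0],[1,0,0,0,0,0,0]]'
$H '[[-1,0,0,0,0,0,0],[-1,0,0,0,0,0,0],[-1,0,0,0,0,0,0],[-1,0,0,0,0,0,0],[-1,0,0,0,0,0,0]]'
$H '[[-1,0,0,-0.2,0,0,0],[-1,0,0,-0.3,0,0,0],[-1,0,0,-0.5,0,0,0],[-1,0,0,-0.5,0,0,0],[-1,0,0,0,0,0,0]]'
```

```text
clock: 3.8
tool_pos: [0.499, 0.2641, 0.3194]
orientation: [179.9, -0.0, -70.3]
force: [0.5, 0.3, 0.1]
opening: 0.0874
gripper_force: 0.0
clock: 4.42
tool_pos: [0.499, 0.2642, 0.3197]
orientation: [-180.0, 0.0, -70.3]
force: [-1.0, -1.0, -1.7]
opening: 0.0431
gripper_force: 0.0
clock: 5.05
tool_pos: [0.4991, 0.2644, 0.3584]
orientation: [-179.9, 0.1, -70.3]
force: [-0.2, 0.2, -5.9]
opening: 0.0176
gripper_force: 30.0
```

```bash
python3 - <<'E'
from h import *
s=snap('wrist');b=snap('scene')
c=[cv2.resize(x,(400,300),interpolation=cv2.INTER_CUBIC) for x in (s['color'][120:300,150:390],b['color'][180:285,280:420])]
cv2.imwrite('pics/l1.png',cv2.cvtColor(np.hstack(c),cv2.COLOR_RGB2BGR));print(s['o']['force'],s['o']['opening'],s['o']['gripper_force'])
E
```

```text
[-0.20868723  0.1755985  -5.90663217] 0.017554045005334237 29.977911114692688
```

View pics/l1.png

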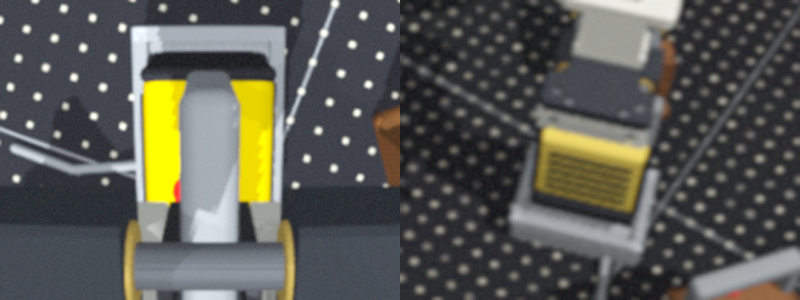

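```bash
python3 - <<'E'
from h import *
b=snap('scene')
old=cv2.cvtColor(cv2.imread('pics/scene.png'),cv2.COLOR_BGR2RGB)
for im in(old,b['color']):
    m=cv2.inRange(cv2.cvtColor(im,cv2.COLOR_RGB2HSV),(22,120,60),(32,255,255));m[:200]=0;m[280:]=0;m[:,:310]=0;m[:,400:]=0
    q=np.argwhere(m>0);print(len(q),q.min(0),q.max(0),q.mean(0))
R=np.array(b['R'])
for z in(.05,.06,.07,.08,.09,.12):
    c=R@np.array([.52,.24,z])+b['t'];print(z,c[:2]/c[2]*b['fx']+[b['cx'],b['cy']])
s=snap('wrist')
for z in (.15,.17,.19,.21):
  print(z,[np.round(onz(s,*p,z),3) for p in((150+183/1.667,198),(150+238/1.667,198))])
E
```

```text
1087 [221 327] [257 366] [239.03679853 346.03863845]
807 [225 327] [253 367] [239.08178439 345.91821561]
0.05 [332.1201584  244.67258099]
0.06 [332.4409415  242.54527401]
0.07 [332.76648557 240.38639425]
0.08 [333.09689737 238.19523357]
0.09 [333.43228691 235.97106249]
0.12 [334.46947285 229.09285469]
0.15 [array([0.515, 0.243, 0.15 ]), array([0.496, 0.236, 0.15 ])]
0.17 [array([0.515, 0.238, 0.17 ]), array([0.499, 0.232, 0.17 ])]
0.19 [array([0.516, 0.233, 0.19 ]), array([0.502, 0.228, 0.19 ])]
0.21 [array([0.517, 0.229, 0.21 ]), array([0.504, 0.224, 0.21 ])]
```

```bash
H="python3 -m handwheel"
$H '[[-1,0,0,0.4,0,0,0],[-1,0,0,0.15,0,0,0],[-1,0,0,0,0,0,0]]'
$H '[[-1,0,0,0.08,0,0,0],[-1,0,0,0,0,0,0]]'
$H '[[-1,0,0,0.06,0,0,0],[-1,0,0,0,0,0,0]]'
```

```text
clock: 5.62
tool_pos: [0.4989, 0.2641, 0.3426]
orientation: [179.9, -0.0, -70.3]
force: [-0.7, -0.7, -3.6]
opening: 0.0174
gripper_force: 30.0
clock: 5.88
tool_pos: [0.499, 0.2642, 0.3414]
orientation: [180.0, -0.0, -70.3]
force: [0.7, 0.5, -4.1]
opening: 0.0175
gripper_force: 30.0
clock: 6.12
tool_pos: [0.4989, 0.2642, 0.3399]
orientation: [180.0, -0.0, -70.3]
force: [0.9, 0.2, -4.4]
opening: 0.0176
gripper_force: 30.0
```

```bash
H="python3 -m handwheel"
$H '[[-1,0,0,0.08,0,0,0],[-1,0,0,0,0,0,0]]' | grep -E "pos|force"
$H '[[-1,0,0,0.08,0,0,0],[-1,0,0,0,0,0,0]]' | grep -E "pos|force"
$H '[[-1,0,0,0.08,0,0,0],[-1,0,0,0,0,0,0]]' | grep -E "pos|force"
```

```text
tool_pos: [0.4994, 0.2644, 0.3387]
force: [0.1, -0.9, 1.2]
gripper_force: 30.0
tool_pos: [0.4999, 0.2646, 0.3383]
force: [-0.7, -1.3, 11.3]
gripper_force: 30.0
tool_pos: [0.4999, 0.2645, 0.3383]
force: [-6.4, -2.9, 23.5]
gripper_force: 30.1
```

```bash
H="python3 -m handwheel"
$H '[[-0.2,0,0,-0.2,0,0,0],[-0.2,0,0,0,0,0,0],[-0.2,0,0,0,0,0,0],[-0.2,0,0,0.37,0,0,0],[-0.2,0,0,0.38,0,0,0]]'
$H '[[-1,0,0,0,0,0,0],[-1,0,0,0,0,0,0],[-1,0,0,0,0,0,0],[-1,0,0,0,0,0,0],[-1,0,0,0,0,0,0]]'
python3 - <<'E'
from h import *
o=get_obs();print(o['opening'],o['gripper_force'],o['force'])
E
```

```text
clock: 7.5
tool_pos: [0.4988, 0.2641, 0.319]
orientation: [180.0, -0.0, -70.3]
force: [-0.7, 0.8, -0.6]
opening: 0.0347
gripper_force: 0.0
clock: 8.12
tool_pos: [0.499, 0.2642, 0.3202]
orientation: [-180.0, 0.0, -70.3]
force: [1.2, 0.4, -2.6]
opening: 0.0176
gripper_force: 30.0
0.017612795956438627 29.999367892742157 [ 1.23134761  0.4234208  -2.60769393]
```

```bash
H="python3 -m handwheel"
$H '[[-1,0,0,-0.2,0,0,0],[-1,0,0,-0.4,0,0,0],[-1,0,0,-0.6,0,0,0],[-1,0,0,-0.6,0,0,0],[-1,0,0,-0.3,0,0,0]]' | grep -E "pos|force"
$H '[[-1,0.4,0.2,0,0,0,0],[-1,0.7,0.34,0,0,0,0],[-1,0.95,0.47,0,0,0,0],[-1,0.95,0.47,0,0,0,0],[-1,0.95,0.47,0,0,0,0]]'| grep -E "pos|force"
$H '[[-1,0.95,0.47,0,0,0,0],[-1,0.95,0.47,0,0,0,0],[-1,0.95,0.47,0,0,0,0],[-1,0.95,0.47,0,0,0,0],[-1,0.95,0.47,0,0,0,0]]'| grep -E "pos|force"
$H '[[-1,0.95,0.47,0,0,0,0],[-1,0.7,0.34,0,0,0,0],[-1,0.35,0.17,0,0,0,0],[-1,0,0,0,0,0,-0.5],[-1,0,0,0,0,0,-0.9]]'| grep -E "pos|force"
$H '[[-1,0,0,0,0,0,-1],[-1,0,0,0,0,0,-1],[-1,0,0,0,0,0,-1],[-1,0,0,0,0,0,-1],[-1,0,0,0,0,0,-1]]'
$H '[[-1,0,0,0,0,0,-1],[-1,0,0,0,0,0,-1],[-1,0,0,0,0,0,-1],[-1,0,0,0,0,0,-1],[-1,0,0,0,0,0,-1]]'
$H '[[-1,0,0,0,0,0,-1],[-1,0,0,0,0,0,-0.6],[-1,0,0,0,0,0,-0.4],[-1,0,0,0,0,0,0]]'
python3 - <<'E'
from h import *
s=snap('top');b=snap('scene')
c=[cv2.resize(x,(400,300),interpolation=cv2.INTER_CUBIC) for x in (s['color'][150:285,320:500],b['color'][120:255,160:340])]
cv2.imwrite('pics/l2.png',cv2.cvtColor(np.hstack(c),cv2.COLOR_RGB2BGR));print(s['o']['joint_pos'])
E
```

```text
tool_pos: [0.4992, 0.2644, 0.3744]
force: [-0.5, -0.3, -4.5]
gripper_force: 30.0
tool_pos: [0.486, 0.1525, 0.3727]
force: [-0.5, -0.2, -4.8]
gripper_force: 30.0
tool_pos: [0.4705, 0.0212, 0.3728]
force: [0.2, 0.3, -4.7]
gripper_force: 30.0
tool_pos: [0.4647, -0.0327, 0.3727]
force: [-0.3, 1.1, -4.3]
gripper_force: 30.0
clock: 11.25
tool_pos: [0.4648, -0.0324, 0.3727]
orientation: [-180.0, -0.0, -31.7]
force: [-0.4, 0.6, -4.7]
opening: 0.0176
gripper_force: 30.0
clock: 11.88
tool_pos: [0.4648, -0.0324, 0.3727]
orientation: [-180.0, -0.0, -1.7]
force: [0.2, -0.2, -5.0]
opening: 0.0177
gripper_force: 30.0
clock: 12.38
tool_pos: [0.4648, -0.0324, 0.3727]
orientation: [-180.0, -0.0, 10.1]
force: [-0.3, -0.7, -4.3]
opening: 0.0175
gripper_force: 30.0
[ 2.03230123e+01  1.96028612e+00 -2.74130637e+01 -1.89137313e-04
 -6.06148841e+01  7.97707747e+01]
```

View pics/l2.png

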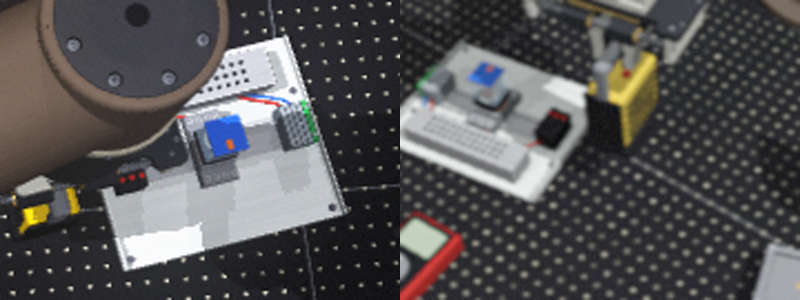

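```bash
H="python3 -m handwheel"
$H '[[-1,0,0,0.4,0,0,0],[-1,0,0,0.8,0,0,0],[-1,0,0,0.8,0,0,0],[-1,0,0,0.6,0,0,0],[-1,0,0,0.3,0,0,0]]' | grep -E "pos|force"
$H '[[-1,0,0,0.1,0,0,0],[-1,0,0,0,0,0,0]]' | grep -E "pos|force"
$H '[[-1,0,0,0.06,0,0,0],[-1,0,0,0,0,0,0]]' | grep -E "pos|force"
```

```text
tool_pos: [0.4646, -0.0323, 0.2988]
force: [-0.3, 1.0, -4.4]
gripper_force: 30.0
tool_pos: [0.4651, -0.0321, 0.2979]
force: [0.1, 0.1, -4.3]
gripper_force: 30.0
tool_pos: [0.465, -0.0321, 0.2964]
force: [-0.3, 0.0, -4.5]
gripper_force: 30.0
```

```bash
H="python3 -m handwheel"
$H '[[-1,0,0,0.06,0,0,0],[-1,0,0,0,0,0,0]]' | grep -E "pos|force"
$H '[[-1,0,0,0.06,0,0,0],[-1,0,0,0,0,0,0]]' | grep -E "pos|force"
```

```text
tool_pos: [0.4649, -0.0321, 0.2946]
force: [-0.0, -0.0, -5.2]
gripper_force: 30.0
tool_pos: [0.4652, -0.032, 0.2941]
force: [-3.3, 1.2, 6.2]
gripper_force: 30.0
```

```bash
H="python3 -m handwheel"
$H '[[0.3,0,0,0,0,0,0],[0.3,0,0,0,0,0,0],[0.3,0,0,0,0,0,0],[0.3,0,0,-0.3,0,0,0],[0.3,0,0,-0.8,0,0,0]]' | grep -E "pos|force|ope"
$H '[[0.3,0,0,-1,0,0,0],[0.3,0,0,-1,0,0,0],[0.3,0,0.5,0,0,0,0],[0.3,0,1,0,0,0,0],[0.3,0,1,0,0,0,0]]' | grep -E "pos|force|ope"
$H '[[0.3,0,1,0,0,0,0],[0.3,0,1,0,0,0,0],[0.3,0,1,0,0,0,0],[0.3,0.1,1,0,0,0,0],[0.3,0,1,0,0,0,0]]' | grep -E "pos|force|ope"
$H '[[0.3,0,0.5,0,0,0,0],[0.3,0,0,0,0,0,0]]'
python3 - <<'E'
from h import *
s=snap('wrist','w2.png');cv2.imwrite('pics/w2z.png',cv2.cvtColor(cv2.resize(s['color'][120:300,160:400],(800,600),interpolation=cv2.INTER_CUBIC),cv2.COLOR_RGB2BGR))
E
```

```text
tool_pos: [0.4647, -0.0322, 0.3206]
force: [0.8, 0.3, 1.0]
opening: 0.0558
gripper_force: 0.0
tool_pos: [0.4758, -0.0946, 0.3705]
force: [1.0, -0.0, -0.4]
opening: 0.057
gripper_force: 0.0
tool_pos: [0.5003, -0.2175, 0.3701]
force: [-0.9, 0.5, 0.4]
opening: 0.0571
gripper_force: 0.0
clock: 16.23
tool_pos: [0.5024, -0.2293, 0.3701]
orientation: [-180.0, 0.1, 10.0]
force: [-0.2, 0.4, -0.4]
opening: 0.0573
gripper_force: 0.0
```

View pics/w2z.png

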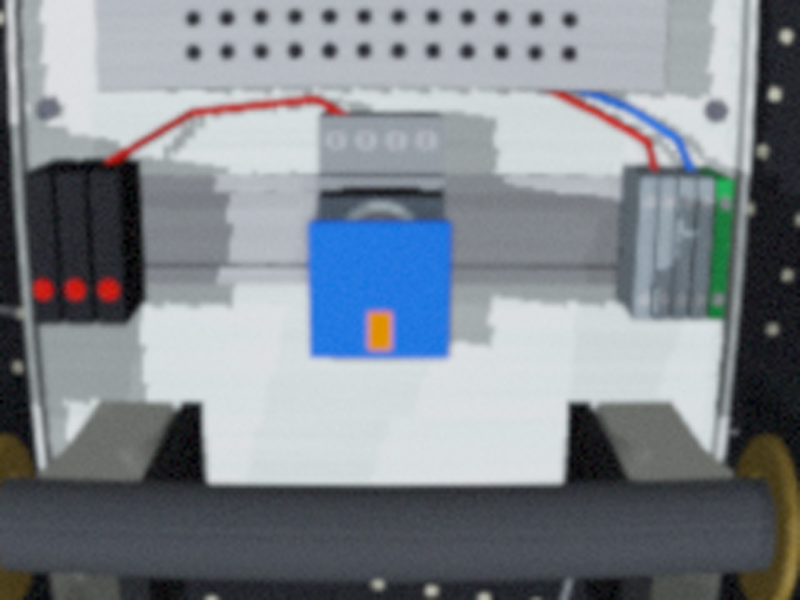

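```bash
python3 - <<'E'
from h import *
s=snap('wrist')
R=Ro.from_euler('xyz',s['o']['orientation'],degrees=True).as_matrix();p=s['o']['tool_pos']
m=cv2.inRange(cv2.cvtColor(s['color'],cv2.COLOR_RGB2HSV),(100,150,120),(125,255,255));m[:150]=0;m[240:]=0;m[:,:230]=0;m[:,320:]=0
c,_=cv2.findContours(m,0,2);r=cv2.boundingRect(max(c,key=cv2.contourArea));print(r,cv2.minAreaRect(max(c,key=cv2.contourArea)))
x,y,w,h=r
for u,v in[(x,y),(x+w,y),(x,y+h),(x+w,y+h),(x+w/2,y+h/2)]:
    q=onz(s,u,v,.089);print(q.round(4),(R.T@(q-p)).round(4))
E
```

```text
(253, 186, 43, 41) ((274.0, 206.0), (40.0, 42.0), 90.0)
[ 0.516  -0.2082  0.089 ] [ 0.0173 -0.0177  0.2813]
[ 0.5222 -0.2428  0.089 ] [0.0173 0.0174 0.2813]
[ 0.4812 -0.2138  0.089 ] [-0.018  -0.0183  0.2813]
[ 0.4876 -0.2495  0.089 ] [-0.0179  0.018   0.2813]
[ 0.502  -0.2285  0.089 ] [-0.000e+00 -1.000e-04  2.813e-01]
```

```bash
H="python3 -m handwheel"
$H '[[0.3,0,0,0.8,0,0,0],[0.3,0,0,1,0,0,0],[0.3,0,0,1,0,0,0],[0.3,0,0,1,0,0,0],[0.3,0,0,1,0,0,0]]' | grep -E "pos|force|ope"
$H '[[0.3,0,0,0.7,0,0,0],[0.3,0,0,0.4,0,0,0],[0.3,0,0,0,0,0,0]]' | grep -E "pos|force|ope"
$H '[[-1,0,0,0,0,0,0],[-1,0,0,0,0,0,0],[-1,0,0,0,0,0,0],[-1,0,0,0,0,0,0],[-1,0,0,0,0,0,0]]'
$H '[[-1,0,0,0,0,0,0]]'
python3 -c "
from h import *
print(get_obs()['moment'])"
```

```text
tool_pos: [0.5025, -0.2277, 0.2502]
force: [0.0, 0.4, -0.2]
opening: 0.0569
gripper_force: 0.0
tool_pos: [0.5025, -0.2282, 0.2229]
force: [-0.4, -0.9, 0.1]
opening: 0.0571
gripper_force: 0.0
clock: 17.95
tool_pos: [0.5027, -0.2286, 0.2238]
orientation: [180.0, -0.1, 10.1]
force: [-0.8, 1.7, 6.1]
opening: 0.0353
gripper_force: 30.0
clock: 18.08
tool_pos: [0.5027, -0.2286, 0.2238]
orientation: [180.0, -0.0, 10.1]
force: [-1.1, 2.0, 7.0]
opening: 0.0358
gripper_force: 30.0
[ 0.75233127  0.35139647 -0.03858024]
```

```bash
cat > st.py <<'E'
from h import *
import os,json
o=get_obs();R=Ro.from_euler('xyz',o['orientation'],degrees=True).as_matrix();p=np.array(o['tool_pos'])
if not os.path.exists('ref.npz'): np.savez('ref.npz',R=R,p=p)
r=np.load('ref.npz');S=r['R']@np.array([0,0,r['p'][2]-.034])+r['p'];A=r['R']@np.diag([1,-1,-1.])
for n,y in(('L',-.01),('R',.01)):
    q=A.T@(R@np.array([0,y,r['p'][2]-.034+.013])+p-S)*1000;print(n,'y%.1f z%.1f'%(q[1],q[2]),end=' ')
t=Ro.from_matrix(r['R'].T@R).as_rotvec(degrees=True);f=A.T@o['force'];m=A.T@o['moment']
print('tip',t.round(1),'F',f.round(1),'M',m.round(2),'g',round(o['gripper_force'],1),o['clock'])
E
python3 st.py; H="python3 -m handwheel"
$H '[[-1,0,0.137,-0.03,0.167,0,0],[-1,0,0.274,-0.02,0.333,0,0],[-1,0,0,0,0,0,0]]' >/dev/null; python3 st.py
$H '[[-1,0,0.274,-0.01,0.333,0,0],[-1,0,0,0,0,0,0]]' >/dev/null; python3 st.py
```

```text
L y10.0 z-13.0 R y-10.0 z-13.0 tip [0. 0. 0.] F [-0.7  2.1  7. ] M [ 0.8   0.21 -0.04] g 30.0 18.075
L y10.1 z-11.9 R y-9.8 z-13.0 tip [ 3.1 -0.   0.1] F [ 1.6  2.5 -0.7] M [ 0.82 -0.81 -0.02] g 30.0 18.45
L y10.4 z-11.2 R y-9.5 z-13.0 tip [ 5.  -0.   0.1] F [ 2.7  1.9 -3.6] M [ 0.46 -1.22 -0.11] g 30.0 18.7
```

```bash
H="python3 -m handwheel"
$H '[[-1,0,0.274,-0.01,0.333,0,0],[-1,0,0,0,0,0,0]]' >/dev/null; python3 st.py
$H '[[-1,0,0.274,-0.01,0.333,0,0],[-1,0,0,0,0,0,0]]' >/dev/null; python3 st.py
```

```text
L y10.6 z-10.5 R y-9.2 z-13.0 tip [ 7.  -0.   0.1] F [ 4.2  1.5 -4.4] M [ 0.08 -1.47 -0.08] g 30.0 18.95
L y10.7 z-9.7 R y-9.1 z-12.8 tip [ 9.  -0.   0.1] F [ 4.4  0.8 -4.8] M [-0.4  -1.6  -0.15] g 30.0 19.2
```

```bash
H="python3 -m handwheel"
$H '[[-1,0.02,-0.274,-0.01,-0.333,0,0],[-1,0,-0.274,-0.01,-0.333,0,0],[-1,0,0,0,0,0,0]]' >/dev/null; python3 st.py
$H '[[-1,0,-0.274,-0.01,-0.333,0,0],[-1,0,-0.274,-0.01,-0.333,0,0],[-1,0,0,0,0,0,0]]' >/dev/null; python3 st.py
```

```text
L y11.2 z-9.8 R y-8.7 z-11.5 tip [ 5.  -0.1 -0.1] F [ 3.  -0.4 -9.6] M [-1.02 -1.19 -0.24] g 30.0 19.575
L y10.7 z-10.0 R y-9.3 z-10.3 tip [ 1.  -0.1 -0. ] F [  3.3   0.2 -11.6] M [-0.14 -1.4  -0.12] g 30.0 19.95
```

```bash
H="python3 -m handwheel"
$H '[[-1,0.02,-0.274,-0.01,-0.333,0,0],[-1,0,-0.274,-0.01,-0.333,0,0],[-1,0,0,0,0,0,0]]' >/dev/null; python3 st.py
$H '[[-1,0,-0.274,-0.01,-0.333,0,0],[-1,0,-0.274,-0.01,-0.333,0,0],[-1,0,0,0,0,0,0]]' >/dev/null; python3 st.py
```

```text
L y10.1 z-10.0 R y-9.9 z-9.0 tip [-2.9 -0.2 -0. ] F [  2.7  -0.4 -11.7] M [ 0.76 -1.05  0.04] g 30.0 20.325
L y9.4 z-9.9 R y-10.5 z-7.5 tip [-6.9 -0.2 -0. ] F [  0.8   1.7 -12.2] M [ 1.51 -0.74  0.04] g 30.0 20.7
```

```bash
H="python3 -m handwheel"
$H '[[-1,0,-0.274,-0.01,-0.333,0,0],[-1,0,-0.274,-0.01,-0.333,0,0],[-1,0,0,0,0,0,0]]' >/dev/null; python3 st.py
$H '[[-1,0,0.274,-0.01,0.333,0,0],[-1,0,0.274,-0.01,0.333,0,0],[-1,0,0,0,0,0,0]]' >/dev/null; python3 st.py
$H '[[-1,0,0.274,-0.01,0.333,0,0],[-1,0,0.274,-0.01,0.333,0,0],[-1,0,0,0,0,0,0]]' >/dev/null; python3 st.py
```

```text
L y8.6 z-9.9 R y-11.0 z-6.1 tip [-10.9  -0.2  -0. ] F [  1.3   0.5 -15.3] M [ 2.03 -0.45 -0.03] g 30.0 21.075
L y8.7 z-8.3 R y-11.1 z-5.9 tip [-6.9 -0.2  0.1] F [ -1.4   1.3 -11.6] M [ 1.42  0.57 -0.02] g 30.0 21.45
L y9.3 z-6.8 R y-10.7 z-5.8 tip [-3.  -0.2  0.1] F [ -1.4  -0.  -10.9] M [ 0.54  0.75 -0.01] g 30.0 21.825
```

```bash
H="python3 -m handwheel"
$H '[[-1,0,0.274,-0.005,0.333,0,0],[-1,0,0.274,-0.005,0.333,0,0],[-1,0,0,0,0,0,0]]' >/dev/null; python3 st.py
$H '[[-1,0,0.274,-0.005,0.333,0,0],[-1,0,0.274,-0.005,0.333,0,0],[-1,0,0,0,0,0,0]]' >/dev/null; python3 st.py
```

```text
L y9.8 z-5.5 R y-10.2 z-5.8 tip [ 1.  -0.1  0.1] F [-2.2  0.5 -8.8] M [-0.23  1.04  0.06] g 30.0 22.2
L y10.0 z-4.0 R y-9.9 z-5.7 tip [ 4.9 -0.1  0.1] F [-4.  -0.1 -6.2] M [-0.53  1.55  0.12] g 30.0 22.575
```

```bash
H="python3 -m handwheel"
$H '[[-1,-0.02,0.274,-0.01,0.333,0,0],[-1,0,0.274,-0.01,0.333,0,0],[-1,0,0,0,0,0,0]]' >/dev/null; python3 st.py
$H '[[-1,0,-0.274,-0.01,-0.333,0,0],[-1,0,-0.274,-0.01,-0.333,0,0],[-1,0,0,0,0,0,0]]' >/dev/null; python3 st.py
$H '[[-1,0,-0.274,-0.01,-0.333,0,0],[-1,0,-0.274,-0.01,-0.333,0,0],[-1,0,0,0,0,0,0]]' >/dev/null; python3 st.py
```

```text
L y10.0 z-1.8 R y-9.7 z-4.8 tip [ 8.9 -0.   0. ] F [-4.5  0.1  0.3] M [-0.72  1.64  0.24] g 30.0 22.95
L y10.6 z-1.1 R y-9.3 z-2.8 tip [ 4.9  0.  -0.1] F [-4.3 -0.8  6.4] M [-0.5   1.76  0.08] g 30.0 23.325
L y10.0 z-1.4 R y-10.0 z-1.7 tip [ 0.9  0.1 -0.1] F [ 0.2 -0.6  3.7] M [-0.25  0.21 -0.02] g 30.0 23.7
```

```bash
H="python3 -m handwheel"
$H '[[-1,0,-0.12,-0.1,-0.15,0,0],[-1,0,0,-0.1,0,0,0],[-1,0,0,0,0,0,0]]' >/dev/null; python3 st.py
$H '[[-1,0,0,-0.2,0,0,0],[-1,0,0,-0.3,0,0,0],[-1,0,0,0,0,0,0]]' >/dev/null; python3 st.py
python3 - <<'E'
from h import *
s=snap('wrist');b=snap('scene')
c=[cv2.resize(x,(400,300),interpolation=cv2.INTER_CUBIC) for x in (s['color'][120:300,160:400],b['color'][120:255,160:340])]
cv2.imwrite('pics/f.png',cv2.cvtColor(np.hstack(c),cv2.COLOR_RGB2BGR))
E
```

```text
L y9.7 z2.4 R y-10.3 z2.4 tip [ 0.1 -0.   0. ] F [ 0.5  0.4 -1. ] M [-0.1  -0.04  0.02] g 30.0 24.075
L y9.5 z15.6 R y-10.5 z15.6 tip [0.1 0.  0. ] F [ 0.7  0.4 -1.5] M [-0.1  -0.01  0.03] g 30.0 24.45
```

View pics/f.png

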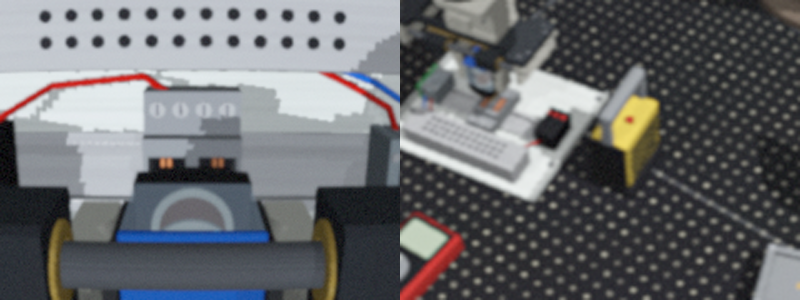

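The wrist view shows the relay upright in the fingers, with its blades clear above the socket. The scene view shows the lamp standing beside the tray, lens side towards it. The wrist force is about the relay's weight (1 to 1.5 N). I'm handing in.

```bash
python3 -m handwheel '[[-1,0,0,0,0,0,0],[-1,0,0,0,0,0,0]]' >/dev/null; python3 st.py; python3 -c "
from plant import *
print(close_job())"
```

```text
L y9.9 z14.6 R y-10.1 z14.5 tip [ 0.1 -0.1  0. ] F [-0.3 -0.3 -1.7] M [-0.05  0.05  0.  ] g 30.0 24.8
the job is handed in; nothing more can be done
None
```

The job is handed in, at about 25 s of the 58 s allowed: the lamp stands let go beside the tray with its lens towards the relay, and the relay is out and held upright with its blades about 15 mm above the socket; no verdict came back.

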